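Lock the mould frame with its T-key

ROBOT

A 6-joint arm with a two-finger parallel gripper is mounted at the origin on the work surface. World frame = base frame: x ahead of the robot, y to its left, z up, the work surface at z = 0. Lengths are in mm, angles in degrees, forces in N, time in s.
With the tool pointing down it reaches from about 425 to 950 mm from the base axis. Payload 14.7 kg.
Tool frame: the origin (TCP) lies at the very end of the fingers, on their centre line; the grasp point (between the pads) lies grip_point_offset behind it (grip_point_offset is the distance from the TCP to the grasp point, in mm); y points along the fingers, x is the direction in which the jaws open and shut, and the axes are right-handed (so a half turn about y gives the same grasp; the last joint's range is limited). The gripper opens to 85 mm and grips with 20 to 120 N. Pads are 22 mm wide; open, the fingers measure 114 mm over their backs; the gripper's body (76 mm by 85 mm) begins 54 mm behind the grasp point. The pads swing forward as they close: fully open they stand 13 mm farther back than shut.
Start: joints at [-74.92, 27.513, 91.461, -0, 61.026, -2.67], TCP at [198.18, -619.045, 231.297] pointing down, gripper open.
Joint ranges: [-157.49, 157.49], [-46.99, 117.5], [13.45, 153.17], [-89.5, 269.5], [5.16, 153.95], [-167.48, 167.48]. Speed limits (degrees/s): [108.29, 108.29, 136.94, 172.46, 172.46, 172.46].

INTERFACE

Orientations are given as [roll, pitch, yaw] about the fixed x, y, z axes, in that order (R = Rz(yaw) Ry(pitch) Rx(roll)).
In Python, from plant import state, snapshot, close_job, grip_point_offset gives the robot as it stands. The module is installed in compiled form; this text tells all that it offers.
- The arm moves only by the shell command python3 -m creep 'ROWS' [FORCE]. ROWS is JSON, a list of rows, each an object of numbers: "dx", "dy", "dz": the shift along the world's x, y, z in cm; "rx", "ry", "rz": the turn, a rotation vector about the world's x, y, z in degrees; "grip": the finger opening in cm, from 0 to 8.54. In form: [{"dx": .., "dy": .., "dz": .., "rx": .., "ry": .., "rz": .., "grip": ..}, ...]. A call has exactly 5 rows; each row shifts and turns the commanded pose from where the row before left it; what a row does not reach is not made up. A row lasts 1/12 s, in which the tool goes at most 41.7 mm and 7.16 degrees, less where a joint would pass 70% of its speed; a pose out of reach is approached as far as the arm can. A call is refused whole if a number of a shift passes 4.17 or a number of a turn 7.16, either way. A call with a gripper value outside its range is refused whole. The fingers move at their own pace and stop on an object; FORCE is the grip in N (left out, the last holds). Time passes only in rows, so rows that do not move let the fingers close, or fill a call up. It gives the time, the measured TCP pose, the force and the opening at its end, in the units of the state.
- state(): the state, without advancing time (a new reading comes with each control period).
- snapshot(name): name is "scene" or "top"; returns a dict with "color" (480x640x3 uint8, blue, green, red), "fx", "fy", "cx", "cy" (pixels), "world_to_cam" (4x4, takes a point from world to camera coordinates). Camera axes: x right, y up, looking along -z (the intrinsics and any distortion apply to the point x, -y, -z); pixel columns grow to the right and rows downward; lengths in mm; the calibration is good to about 2 mm. A picture is of the moment at which its call begins. There is no depth.
- close_job(): hands the job in, once; it reports no verdict.
The state is a dict: "t": time; "joint_pos": joint angles; "dq": joint speeds; "tau": joint torques, N m; "ee_pos": TCP position; "ee_rot": TCP orientation; "contact_force": force on the tool from outside, world axes, zero at the start; "ft_torque": the same for the moment, N m; "grip_width": finger opening in mm.
Only numpy, scipy, OpenCV 4.12 (cv2) and the standard library are available. Lean on these libraries where they do the work, as an engineer would, in place of code of your own. Each camera call takes 0.05 s, during which the arm holds its last target.

TASK

Take the T-handled key out of its wooden stand, put it into the round lock in front of the moulds and turn it under light pressure until its tang drops fully home in the hidden slot. Then turn it clockwise (seen from above) as far as it goes, so that the handle bar lies parallel to the front of the moulds, and leave the key standing there. Be gentle with the lock, and leave the jar, cup and brush alone.

Things in the scene. Friction and masses are not known exactly. Their poses are not given: they have to be found in the camera images.
- key_grip (a point): Centre of the black handle bar of the loose T-key (0.3 kg, upright in its stand). The bar is 90 mm long (x), 16 mm wide (y), 22 mm high (z, up along the key). Below it: a round shank, 16 mm in diameter and 40 mm long, a boss and a tang (see key_foot). This point is 81 mm above the underside of the tang. The key is the same after half a turn.
- key_foot (a point): Centre of the underside of the T-key's steel foot: a flat tang 24 mm long (along x, parallel to the handle bar), 6 mm wide and 10 mm high, under a round boss 26 mm in diameter and 20 mm long.
- stand: Fixed wooden block 75 x 75 x 40 mm, origin at the centre of its underside; a blind round hole 29 mm in diameter, 25 mm deep, in the middle of its top holds the key, whose tang rests on the hole's floor.
- lock_mouth (a point): Centre of the mouth of the lock: a fixed upright steel collar, 55 mm high above the bench, 53 mm across, bore 28 mm in diameter, rim flared over 6 mm to 37 mm. z up; x points to the three moulds (front 39 mm away, at most 62 mm above the bench); y is parallel to their front. Key_grip is 56 mm (less the spring's give) above this point with the tang on top of the spindle, 46 mm or less when home.
- spindle_top (a point): Top of the lock's spindle, 25 mm below the mouth, axes as lock_mouth. It gives 3 mm downwards (1 N to start, 3 N per mm), then is rigid. Its slot, 8.5 mm wide, 12 mm deep, at an unmeasured angle 0.5 to 1.8 rad counter-clockwise (from above) of y, turns clockwise (0.08 N m) to a stop with the bar along y, and gives 1.5 N m per rad. Tang play 0.1 rad. Over 60 N spoils the lock.
- jar_mid (a point): Bystander: closed amber glass jar, 60 mm in diameter, 85 mm high; point at its middle.
- cup_mid (a point): Bystander: open white plastic cup, 70 mm wide at the rim, 80 mm high; point at its middle.
- brush: Bystander: brush lying on the bench, its origin under it, handle towards its -x.
There are look-alikes about, which are no part of the job. There is more than one size of the part that bears key_grip; the job needs the larger. Of the things that look like the stand, the larger one is meant.

How it is judged:
By the outcome, as a careful person would: the job done as asked, in the order asked, and still so for the second after the job is handed in, with the robot touching nothing.
It also fails if it takes over 54 s, if anything falls off the work surface, if the arm or the gripper's body presses on something with over 40 N, if the wrist force passes 120 N, or if a joint passes its speed limit or range.

## Working session

There is one attempt and no reset: what is moved stays moved. The work goes in short steps, Python scripts to look and compute and a shell command to move; the robot and the scene stay as the last step left them, time stands still between calls to the robot, and variables do not carry over. Pictures are saved under pics/ and viewed, and the job is handed in when it is done.

```bash
mkdir -p pics
python3 - <<'E'
from plant import state,snapshot,grip_point_offset
import cv2
print(state(),grip_point_offset)
for n in("scene","top"):
    s=snapshot(n);cv2.imwrite(f"pics/{n}0.png",s["color"]);print(n,{k:v for k,v in s.items() if k!="color"})
E
```

```text
{'t': 0.0, 'joint_pos': array([-7.49184511e+01,  2.75525101e+01,  9.14969790e+01, -2.13970168e-04,
        6.10249345e+01, -2.66974722e+00]), 'dq': array([-0.04206322,  0.10001705,  0.03461606,  0.07569418, -0.08085251,
       -0.05015394]), 'tau': array([-3.50928873e-03, -9.50652909e+01, -4.30188954e+01, -8.33908889e-04,
        1.21709975e-02,  7.08190626e-06]), 'ee_pos': array([ 198.08160359, -618.6170615 ,  230.62131878]), 'ee_rot': array([-8.99967203e+01,  7.43515610e-02, -7.22485980e+01]), 'contact_force': array([ 0.25658854, -0.13757727, -0.31340211]), 'ft_torque': array([-0.00640413,  0.00717963, -0.01393127]), 'grip_width': 85.92105657224351} 18.700000000000003
scene {'fx': 464.4166688021263, 'fy': 464.4166688021263, 'cx': 321.93444281032174, 'cy': 242.23111912284682, 'world_to_cam': array([[-1.21127710e-01,  9.92636738e-01,  6.20735511e-04,
         9.50830509e+01],
       [-7.02277367e-01, -8.61381640e-02,  7.06672991e-01,
         2.86576279e+02],
       [ 7.01523041e-01,  8.51617524e-02,  7.07540033e-01,
        -1.41260111e+03],
       [ 0.00000000e+00,  0.00000000e+00,  0.00000000e+00,
         1.00000000e+00]])}
top {'fx': 510.94714855942556, 'fy': 510.94714855942556, 'cx': 326.2058755955919, 'cy': 243.37131401454263, 'world_to_cam': array([[-1.21443620e-02, -9.99925838e-01, -9.12435177e-04,
        -3.53034465e+00],
       [ 9.95402731e-01, -1.21761161e-02,  9.50007685e-02,
        -5.14756215e+02],
       [-9.50048330e-02,  2.45483252e-04,  9.95476781e-01,
        -9.10280116e+02],
       [ 0.00000000e+00,  0.00000000e+00,  0.00000000e+00,
         1.00000000e+00]])}
```

View pics/scene0.png

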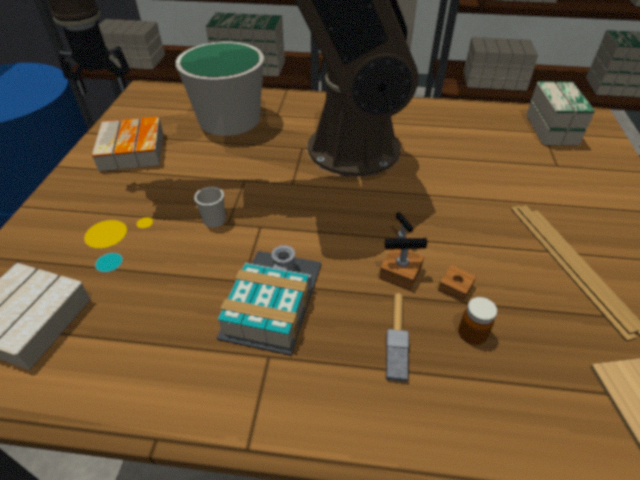

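View pics/top0.png

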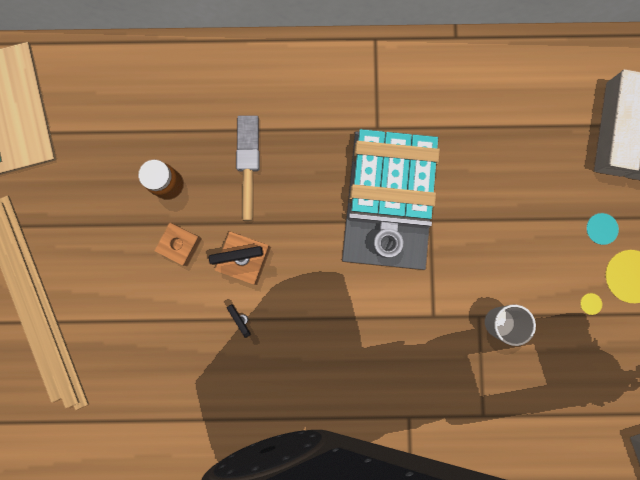

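The top view shows the large key in the large stand at (236,256), and the lock at (389,241) in front of the moulds at (395,175). Possible mix-ups:
- **Keys:** the bar at (236,256), or the small one at (238,320). I choose the larger, standing in the stand.
- **Stands:** the block at (242,258), or the small one at (178,244). I choose the larger.

Bystanders are the jar (157,177), cup (513,325) and brush (247,165). Next is one close crop to check the choice.

Run:
```python
import cv2,numpy as np
a=cv2.imread("pics/top0.png");b=cv2.imread("pics/scene0.png")
A=cv2.resize(a[205:345,150:290],(560,560),interpolation=cv2.INTER_CUBIC)[:, :400]
A=cv2.resize(a[215:340,155:275],(384,400),interpolation=cv2.INTER_CUBIC)
B=cv2.resize(b[200:305,370:490],(400,350),interpolation=cv2.INTER_CUBIC)
B=cv2.copyMakeBorder(B,0,50,0,0,0)
cv2.imwrite("pics/c1.png",np.hstack([A,B]))
L=cv2.resize(a[205:275,335:440],(420,280),interpolation=cv2.INTER_CUBIC)
M=cv2.resize(b[235:285,245:320],(360,240),interpolation=cv2.INTER_CUBIC);M=cv2.copyMakeBorder(M,0,40,0,0,0)
cv2.imwrite("pics/c2.png",np.hstack([L,M]))
```

```text
(no output)
```

View pics/c1.png

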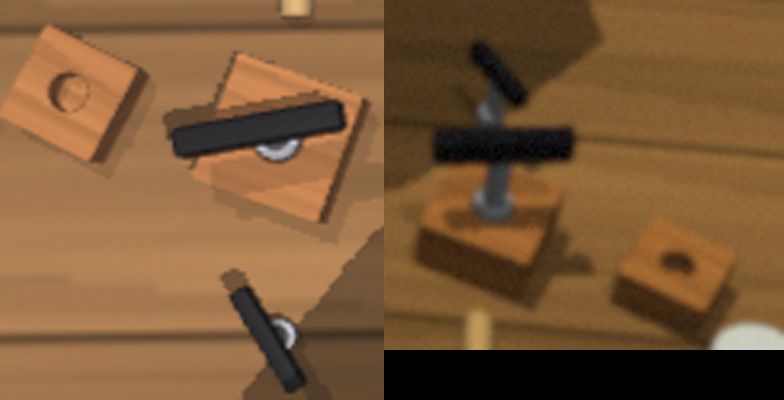

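View pics/c2.png

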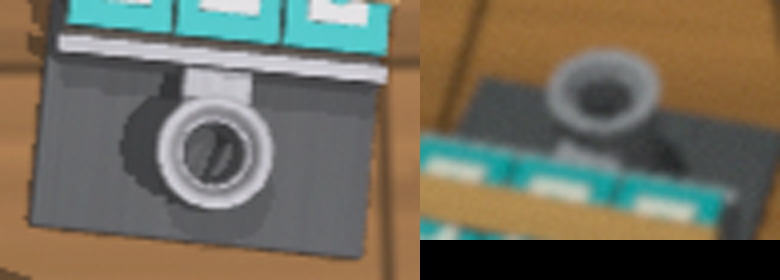

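The crops confirm it: the large bar stands in the large block, and the small key stands free beside it. The lock bore shows a dark slot streak near top-view pixel (390,242). Now I measure the bar and the mouth in both views.

```bash
cat > h.py <<'E'
import numpy as np,cv2
from plant import state,snapshot,grip_point_offset
def ray(s,uv):
    W=s["world_to_cam"];R=W[:3,:3];t=W[:3,3]
    d=np.array([(uv[0]-s["cx"])/s["fx"],-(uv[1]-s["cy"])/s["fy"],-1.])
    return -R.T@t,R.T@d
def onz(s,uv,z):
    C,d=ray(s,uv);return C+d*(z-C[2])/d[2]
def proj(s,p):
    W=s["world_to_cam"];c=W[:3,:3]@np.array(p,float)+W[:3,3]
    return np.array([s["cx"]+s["fx"]*c[0]/-c[2],s["cy"]-s["fy"]*c[1]/-c[2]])
def tri(s1,u1,s2,u2):
    C1,d1=ray(s1,u1);C2,d2=ray(s2,u2)
    k=np.linalg.lstsq(np.stack([d1,-d2],1),C2-C1,rcond=None)[0]
    a=C1+k[0]*d1;b=C2+k[1]*d2;return (a+b)/2,np.linalg.norm(a-b)
def blob(img,roi,thr):
    x0,y0,x1,y1=roi;g=img[y0:y1,x0:x1].max(2)
    m=(g<thr).astype(np.uint8)
    n,l,st,c=cv2.connectedComponentsWithStats(m)
    i=1+np.argmax(st[1:,4]);cn=cv2.findContours((l==i).astype(np.uint8),0,2)[0][0]
    r=cv2.minAreaRect(cn+np.array([x0,y0]));return c[i]+[x0,y0],st[i],cv2.boxPoints(r),r
E
python3 - <<'E'
from h import *
T=snapshot("top");S=snapshot("scene")
print("cams",ray(T,(0,0))[0],ray(S,(0,0))[0])
for n,s,roi in(("T",T,(200,235,275,275)),("S",S,(380,230,435,255))):
    for thr in(45,60):
        c,st,b,r=blob(s["color"],roi,thr);print(n,thr,c,st,r);
        print([onz(s,p,107).round(1).tolist() for p in b], onz(s,c,96 if n=="S" else 105).round(1))
    if n=="T":ct=c
    else:cs=c
print("tri",tri(T,ct,S,cs))
g=cv2.cvtColor(T["color"],6)
# lock ring: bright
x0,y0=360,220
hs=T["color"][215:270,360:420]
g=cv2.cvtColor(hs,6)
print(g[10:45:1,10:48][::2])
E
```

```text
cams [425.86585836  -9.57435575 955.06173436] [1203.74545397   50.60181108  796.8970979 ]
T 45 [238.96629213 257.56179775] [12 12 51 17 89] ((237.32269287109375, 258.077880859375), (7.317234516143799, 51.240909576416016), 72.29956817626953)
[[477.4, 180.7, 107.0], [502.4, 99.6, 107.0], [490.7, 95.9, 107.0], [465.8, 176.9, 107.0]] [485.  135.9 105. ]
T 60 [235.07436399 254.92759295] [  8  12  55  17 511] ((235.0270233154297, 255.1621551513672), (10.192737579345703, 53.92287063598633), 80.53767395019531)
[[490.5, 187.8, 107.0], [504.2, 99.3, 107.0], [487.4, 96.5, 107.0], [473.7, 184.9, 107.0]] [489.5 142.4 105. ]
S 45 [404.65012407 243.12406948] [  5   8  42  12 403] ((405.5, 243.5), (11.0, 41.0), 90.0)
[[490.9, 98.7, 107.0], [480.3, 184.9, 107.0], [513.1, 183.8, 107.0], [523.5, 99.5, 107.0]] [490.  141.4  96. ]
S 60 [404.13071895 243.18736383] [  4   7  43  18 459] ((405.0, 245.5), (17.0, 42.0), 90.0)
[[488.1, 96.5, 107.0], [477.2, 185.0, 107.0], [527.6, 183.2, 107.0], [538.1, 97.9, 107.0]] [490.4 140.3  96. ]
tri (array([490.20662668, 142.11834557,  96.2530852 ]), np.float64(3.718387
[... 2174 characters left out ...]
 121 126 139 162 182 197 199 175 104  93  96 104 105
  106 106]
 [104 104  96  74  74  72  64  63  84 146 197 200 193 183 168 157 147 139
  137 138 137 139 150 168 182 196 199 189 147  93  92  92  93  97 104 105
  105 107]
 [103 103 104 104 106 102  87  62  64  67  66  99 165 200 196 193 197 196
  199 201 199 195 197 200 202 176 120  94  91  94  93  94  97 105 104 106
  106 105]
 [103 104 103 104 106 108 105  93  94  92  91  83  76  75  74  74  82  97
  101 106 105 106  94  93  93  93  92  93  92  93  94  94  98 105 104 106
  106 106]
 [103 105 105 105 106 107 107 103  93  93  93  95  94  93  93  93  92  95
   94  94  94  94  94  93  94  94  93  94  91  93  93  97 106 104 104 106
  106 106]]
```

Run:
```python
from h import *
from scipy.optimize import least_squares
T=snapshot("top");S=snapshot("scene")
def edge(s,c0,angs,thr,r0,r1):
    g=cv2.cvtColor(s["color"],6).astype(np.float32);P=[]
    W=[]
    for a in angs:
        # march radially in the world plane z=55
        rs=np.arange(r1,r0,-.25)
        pts=np.array([proj(s,[c0[0]+r*np.cos(a),c0[1]+r*np.sin(a),55]) for r in rs],np.float32)
        v=cv2.remap(g,pts[:,0:1].copy(),pts[:,1:2].copy(),cv2.INTER_LINEAR)[:,0]
        i=np.argmax(v>thr)
        if i>0:W.append([c0[0]+rs[i]*np.cos(a),c0[1]+rs[i]*np.sin(a)])
    return np.array(W)
def fit(W):
    f=lambda p:np.hypot(W[:,0]-p[0],W[:,1]-p[1])-p[2]
    r=least_squares(f,[*W.mean(0),26],loss="soft_l1",f_scale=.7);return r.x.round(2),np.abs(r.fun).mean().round(2),len(W)
c=onz(T,(388.7,242),55);print(c)
for k in range(3):
    W=edge(T,c,np.radians(np.r_[40:321:5]),145,20,36);x,e,n=fit(W);c=x;print("top outer",x,e,n)
print([f"{np.hypot(*(w-c[:2])):.1f}" for w in W])
c2=onz(S,(283,257),55);print(c2)
g=cv2.cvtColor(S["color"],6)
print(g[240:275:2,262:306:1])
# bar-edge / mould front line in top
m=T["color"][195:235,340:445];cv2.imwrite("pics/m1.png",cv2.resize(m,None,fx=7,fy=7,interpolation=cv2.INTER_NEAREST))
```

```text
[ 512.84959595 -120.42069444   55.        ]
top outer [ 512.07 -120.02   25.16] 0.12 57
top outer [ 512.06 -120.02   25.15] 0.15 57
top outer [ 512.06 -120.03   25.15] 0.16 57
['25.0', '25.0', '25.0', '25.3', '25.3', '25.3', '25.5', '25.3', '25.3', '25.0', '25.3', '25.3', '25.3', '24.8', '25.3', '25.0', '25.3', '25.3', '25.3', '25.0', '25.0', '25.3', '25.3', '25.3', '24.5', '25.0', '25.0', '25.0', '25.0', '25.0', '25.2', '25.2', '25.2', '25.2', '25.2', '25.2', '25.0', '25.2', '25.5', '25.5', '25.2', '25.0', '25.2', '25.5', '25.0', '25.0', '25.0', '25.2', '25.0', '25.0', '25.0', '25.5', '25.2', '25.0', '25.0', '25.2', '25.0']
[ 523.86718484 -117.7230556    55.        ]
[[115 113 118 119 115 115 115 118 115 114 117 116 116 115 116 115 119 113
  113 116 112 115 115 113 116 116 114 115 113 115 113 113 115 115 113 116
  113 111 111 111 113 114 114 115]
 [116 117 116 116 116 117 116 118 117 119 115 114 119 116 116 115 117 118
  115 118 120 116 119 117 117 117 117 121 117 118 118 119 116 117 119 117
  119 116 116 116 112 114 120 116]
 [114 114 115 117 115 113 115 114 117 115 116 115 115 115
[... 2171 characters left out ...]
5 125 126 132 137 142 140 140 142 145 144
  138 134 129 128 124 113  97  75  62  64  57  62  56  57  48  45  39  43
   47  52  62  72  73  73  73  72]
 [101 100  99 104 112 118 123 127 127 124 123 127 122 126 125 128 131 131
  131 131 134 139 140 136 120 103  96  93  91  86  78  72  65  64  57  54
   49  52  62  70  71  71  77  75]
 [109 103 108 117 125 137 158 170 175 175 171 164 161 154 148 141 138 129
  123 119 117 119 120 117 112 118 122 124 121 124 121 121 123 119 112 103
   95  97  99 101  93  90  86  83]
 [131 131 137 137 145 156 175 188 191 192 190 194 194 194 195 192 186 171
  147 122 114 113 109  97 102 111 119 117 125 129 127 124 126 123 120 120
  123 124 125 124 123 121 120 123]]
```

View pics/m1.png

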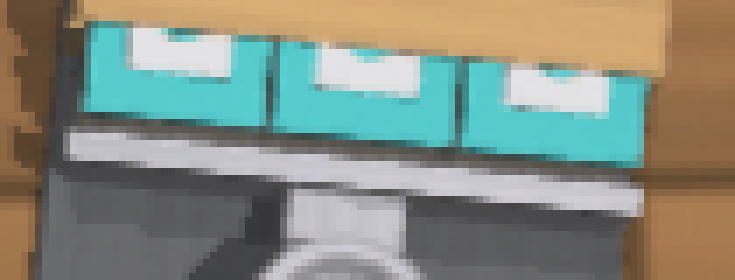

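Run:
```python
from h import *
T=snapshot("top");S=snapshot("scene")
print("mouth in scene px",proj(S,[512,-120,55]),"seen ~283,253.7; top offs", [proj(S,[512+26.5*np.cos(a),-120+26.5*np.sin(a),55]).round(1).tolist() for a in np.radians([0,90,180,270])])
# white strip: lower edge subpixel by column
g=cv2.cvtColor(T["color"],6).astype(float)
for z in(30,60):
  P=[]
  for u in np.r_[354:378,402:428]:
    col=g[212:232,u]; 
    i=np.where((col[:-1]>=140)&(col[1:]<140))[0]
    if len(i): 
        j=i[-1] if u<378 or u>402 else i[0]; P.append(onz(T,(u,212+j+(col[j]-140)/(col[j]-col[j+1])),z)[:2])
  l=cv2.fitLine(np.array(P,np.float32),cv2.DIST_HUBER,0,.01,.01).ravel()
  print(z,"line dir deg",np.degrees(np.arctan2(l[1],l[0]))%180,"pt",l[2:],"dist mouth",abs((np.array([512,-120])-l[2:])@[-l[1],l[0]]))
# teal front edge
hsv=cv2.cvtColor(T["color"],40)
m=cv2.inRange(hsv,(80,100,80),(100,255,255));P=[]
for u in range(354,432):
    r=np.where(m[200:235,u])[0]
    if len(r):P.append(onz(T,(u,200+r.max()+.5),60)[:2])
l=cv2.fitLine(np.array(P,np.float32),cv2.DIST_HUBER,0,.01,.01).ravel()
print("teal",np.degrees(np.arctan2(l[1],l[0]))%180,"dist",abs((np.array([512,-120])-l[2:])@[-l[1],l[0]]))
# slot
x=T["color"][226:258,372:405];cv2.imwrite("pics/slot.png",cv2.resize(np.clip(x.astype(float)*1.5,0,255).astype(np.uint8),None,fx=16,fy=16,interpolation=cv2.INTER_NEAREST))
print("spindle centre px",proj(T,[512,-120,30]))
```

```text
mouth in scene px [282.95080805 253.01124858] seen ~283,253.7; top offs [[280.7, 261.8], [294.8, 254.1], [285.1, 244.5], [271.1, 252.0]]
30 line dir deg 83.410866 pt [ 553.295   -130.21617] dist mouth 42.194503122347555
60 line dir deg 83.44127 pt [ 549.5809   -122.664536] dist mouth 37.639263104487554
teal 83.384026 dist 49.48748513849341
spindle centre px [386.81832066 243.81064329]
```

View pics/slot.png

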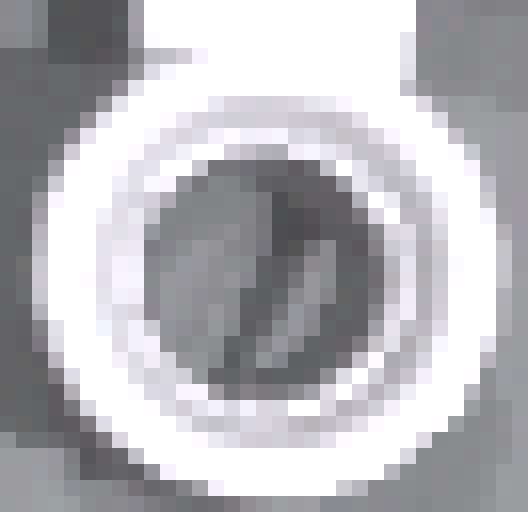

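Both views agree on the mouth at (512, -120, 55), and the fitted rim radius of 25.2 mm against 26.5 is fair. The lock's y axis lies at yaw 83.4°, taken from the mould front. The key bar is at (489.5, 142, 96), yaw 98.6°, 89.6 × 17 mm, which matches its description. The slot streak suggests a bar yaw of about 155°. Now I move.

```bash
python3 -m creep '[{"dx":3,"dy":2.19,"rz":4},{"dx":3,"dy":2.19,"rz":4},{"dx":3,"dy":2.19,"rz":4},{"dx":3,"dy":2.19,"rz":4},{"dx":3,"dy":2.19,"rz":4}]' 40
python3 -m creep '[{"dx":3,"dy":2.19,"rz":4},{"dx":3,"dy":2.19,"rz":4},{"dx":3,"dy":2.19,"rz":4},{"dx":3,"dy":2.19,"rz":4},{"dx":3,"dy":2.19,"rz":4}]'
```

```text
invalid input
invalid input
```

```bash
python3 -m creep '[{"dx":3,"dy":2.19,"dz":0,"rx":0,"ry":0,"rz":4,"grip":8.5},{"dx":3,"dy":2.19,"dz":0,"rx":0,"ry":0,"rz":4,"grip":8.5},{"dx":3,"dy":2.19,"dz":0,"rx":0,"ry":0,"rz":4,"grip":8.5},{"dx":3,"dy":2.19,"dz":0,"rx":0,"ry":0,"rz":4,"grip":8.5},{"dx":3,"dy":2.19,"dz":0,"rx":0,"ry":0,"rz":4,"grip":8.5}]' 40
```

```text
t: 0.82
ee_pos: [349.3, -508.4, 231.4]
ee_rot: [-90.0, -0.0, -52.1]
contact_force: [1.1, -1.5, 0.3]
grip_width: 85.0
```

```bash
python3 -m creep '[{"dx":3,"dy":2.19,"dz":0,"rx":0,"ry":0,"rz":4,"grip":8.5},{"dx":3,"dy":2.19,"dz":0,"rx":0,"ry":0,"rz":4,"grip":8.5},{"dx":3,"dy":2.19,"dz":0,"rx":0,"ry":0,"rz":4,"grip":8.5},{"dx":3,"dy":2.19,"dz":0,"rx":0,"ry":0,"rz":4,"grip":8.5},{"dx":3,"dy":2.19,"dz":0,"rx":0,"ry":0,"rz":4,"grip":8.5}]'
python3 -m creep '[{"dx":0,"dy":3.7,"dz":0,"rx":0,"ry":0,"rz":3,"grip":8.5},{"dx":0,"dy":3.7,"dz":0,"rx":0,"ry":0,"rz":3,"grip":8.5},{"dx":0,"dy":3.7,"dz":0,"rx":0,"ry":0,"rz":3,"grip":8.5},{"dx":0,"dy":3.7,"dz":0,"rx":0,"ry":0,"rz":3,"grip":8.5},{"dx":0,"dy":3.7,"dz":0,"rx":0,"ry":0,"rz":3,"grip":8.5}]'
python3 -m creep '[{"dx":0,"dy":3.7,"dz":0,"rx":0,"ry":0,"rz":3,"grip":8.5},{"dx":0,"dy":3.7,"dz":0,"rx":0,"ry":0,"rz":3,"grip":8.5},{"dx":0,"dy":3.7,"dz":0,"rx":0,"ry":0,"rz":3,"grip":8.5},{"dx":0,"dy":3.7,"dz":0,"rx":0,"ry":0,"rz":3,"grip":8.5},{"dx":0,"dy":3.7,"dz":0,"rx":0,"ry":0,"rz":3,"grip":8.5}]'
```

```text
t: 1.23
ee_pos: [499.5, -398.7, 231.4]
ee_rot: [-90.0, -0.0, -32.1]
contact_force: [0.4, -1.8, 0.3]
grip_width: 84.9
t: 1.65
ee_pos: [497.9, -213.3, 231.3]
ee_rot: [-90.0, -0.0, -17.1]
contact_force: [0.5, -0.0, -0.1]
grip_width: 84.9
t: 2.07
ee_pos: [497.9, -28.4, 231.5]
ee_rot: [-90.0, -0.0, -2.1]
contact_force: [0.3, 0.4, -0.4]
grip_width: 85.1
```

```bash
python3 -m creep '[{"dx":-0.17,"dy":3.4,"dz":0,"rx":0,"ry":0,"rz":2.15,"grip":8.5},{"dx":-0.17,"dy":3.4,"dz":0,"rx":0,"ry":0,"rz":2.15,"grip":8.5},{"dx":-0.17,"dy":3.4,"dz":0,"rx":0,"ry":0,"rz":2.15,"grip":8.5},{"dx":-0.17,"dy":3.4,"dz":0,"rx":0,"ry":0,"rz":2.15,"grip":8.5},{"dx":-0.17,"dy":3.4,"dz":0,"rx":0,"ry":0,"rz":2.15,"grip":8.5}]'
python3 -m creep '[{"dx":0,"dy":0,"dz":-2.2,"rx":0,"ry":0,"rz":0,"grip":8.5},{"dx":0,"dy":0,"dz":-2.2,"rx":0,"ry":0,"rz":0,"grip":8.5},{"dx":0,"dy":0,"dz":-2.2,"rx":0,"ry":0,"rz":0,"grip":8.5},{"dx":0,"dy":0,"dz":-2.2,"rx":0,"ry":0,"rz":0,"grip":8.5},{"dx":0,"dy":0,"dz":-2.2,"rx":0,"ry":0,"rz":0,"grip":8.5}]'
python3 - <<'E'
from h import *
T=snapshot("top");S=snapshot("scene")
print(state()["ee_pos"].round(2),state()["ee_rot"].round(2))
cv2.imwrite("pics/a1.png",np.hstack([cv2.resize(T["color"][195:315,180:300],(400,400)),cv2.resize(S["color"][180:300,345:465],(400,400))]))
E
```

```text
t: 2.48
ee_pos: [489.3, 141.7, 231.5]
ee_rot: [-90.0, -0.0, 8.6]
contact_force: [1.3, -0.3, -0.1]
grip_width: 85.2
t: 2.9
ee_pos: [489.7, 140.2, 120.5]
ee_rot: [-90.0, -0.0, 8.5]
contact_force: [-0.4, -0.1, -1.2]
grip_width: 85.2
[487.8  139.58 118.86] [-90.02   0.27   8.5 ]
```

View pics/a1.png

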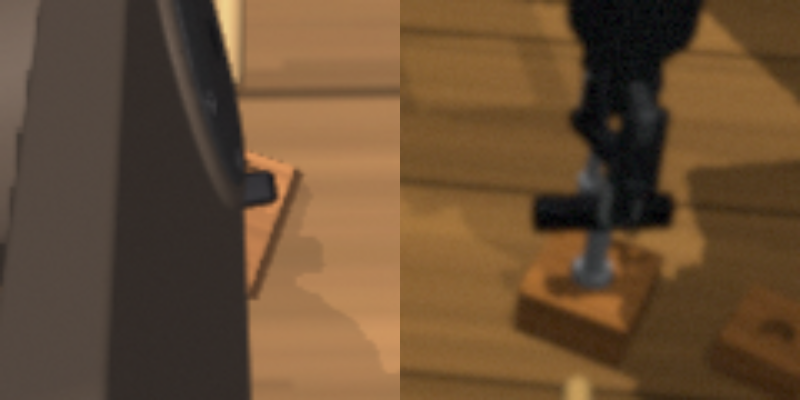

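Run:
```python
from h import *
S=snapshot("scene")
for p in[(489.7,140,120),(489.7,140,220),(489.7,140,96),(489.7,140,62)]:print(p,proj(S,p))
c=S["color"].copy()
for p in[(489.7,140,120),(489.7,140,220),(489.7,140,96)]:cv2.circle(c,tuple(int(round(v)) for v in proj(S,p)),1,(0,0,255),-1)
cv2.imwrite("pics/a2.png",cv2.resize(np.clip(c[120:290,340:490]*1.8,0,255).astype(np.uint8),None,fx=4,fy=3.5,interpolation=cv2.INTER_CUBIC))
```

```text
(489.7, 140, 120) [405.43755422 234.86892116]
(489.7, 140, 220) [412.02337113 197.88547703]
(489.7, 140, 96) [403.99714306 242.95772263]
(489.7, 140, 62) [402.03920353 253.95276671]
```

View pics/a2.png

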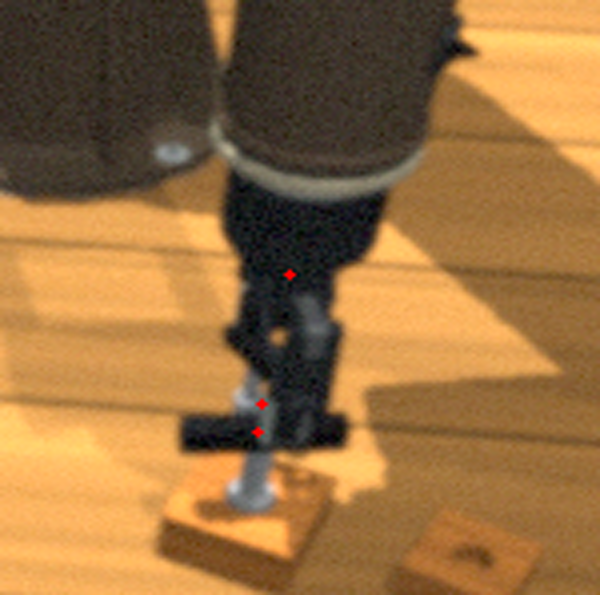

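Run:
```python
from h import *
S=snapshot("scene")
a=np.radians(8.5)
for r in(-50,50):
  for z in(133,160,185):
    p=[489.7+r*np.cos(a),140+r*np.sin(a),z];u=proj(S,p);print(r,z,u.round(1),((u-[340,120])*[4,3.5]).round(0))
```

```text
-50 133 [402.6 214.3] [251. 330.]
-50 160 [404.2 204.7] [257. 297.]
-50 185 [405.7 195.5] [263. 264.]
50 133 [410.1 247.6] [280. 447.]
50 160 [412. 238.] [288. 413.]
50 185 [413.8 228.7] [295. 380.]
```

```bash
python3 -m creep '[{"dx":0,"dy":0.1,"dz":-1.0,"rx":0,"ry":0,"rz":0,"grip":8.5},{"dx":0,"dy":0.1,"dz":-1.0,"rx":0,"ry":0,"rz":0,"grip":8.5},{"dx":0,"dy":0,"dz":-0.9,"rx":0,"ry":0,"rz":0,"grip":8.5},{"dx":0,"dy":0,"dz":-0.8,"rx":0,"ry":0,"rz":0,"grip":8.5},{"dx":0,"dy":0,"dz":-0.7,"rx":0,"ry":0,"rz":0,"grip":8.5}]'
python3 -m creep '[{"dx":0,"dy":0,"dz":0,"rx":0,"ry":0,"rz":0,"grip":5},{"dx":0,"dy":0,"dz":0,"rx":0,"ry":0,"rz":0,"grip":4},{"dx":0,"dy":0,"dz":0,"rx":0,"ry":0,"rz":0,"grip":3},{"dx":0,"dy":0,"dz":0,"rx":0,"ry":0,"rz":0,"grip":2.6},{"dx":0,"dy":0,"dz":0,"rx":0,"ry":0,"rz":0,"grip":2.2}]'
python3 -c "
from plant import state;s=state();print(s['ee_pos'],s['grip_width'],s['contact_force'])"
```

```text
t: 3.52
ee_pos: [489.5, 141.9, 76.4]
ee_rot: [-90.0, 0.0, 8.5]
contact_force: [0.0, -0.2, -0.0]
grip_width: 85.1
t: 3.93
ee_pos: [489.9, 142.0, 77.6]
ee_rot: [-90.0, -0.0, 8.5]
contact_force: [0.1, 0.3, 0.2]
grip_width: 25.2
[489.9244869  141.97947535  77.64573846] 25.2363928306947 [0.09596569 0.30808403 0.15445898]
```

```bash
python3 -m creep '[{"dx":0,"dy":0,"dz":0,"rx":0,"ry":0,"rz":0,"grip":1.9},{"dx":0,"dy":0,"dz":0,"rx":0,"ry":0,"rz":0,"grip":1.7},{"dx":0,"dy":0,"dz":0,"rx":0,"ry":0,"rz":0,"grip":1.6},{"dx":0,"dy":0,"dz":0,"rx":0,"ry":0,"rz":0,"grip":1.2},{"dx":0,"dy":0,"dz":0,"rx":0,"ry":0,"rz":0,"grip":0.8}]' 30
python3 -m creep '[{"dx":0,"dy":0,"dz":0,"rx":0,"ry":0,"rz":0,"grip":0.5},{"dx":0,"dy":0,"dz":0,"rx":0,"ry":0,"rz":0,"grip":0.5},{"dx":0,"dy":0,"dz":0,"rx":0,"ry":0,"rz":0,"grip":0.5},{"dx":0,"dy":0,"dz":0,"rx":0,"ry":0,"rz":0,"grip":0.5},{"dx":0,"dy":0,"dz":0,"rx":0,"ry":0,"rz":0,"grip":0.5}]' 70
```

```text
t: 4.35
ee_pos: [490.4, 142.1, 77.6]
ee_rot: [-90.0, -0.1, 8.5]
contact_force: [3.7, 1.2, 3.3]
grip_width: 15.7
t: 4.77
ee_pos: [490.4, 142.1, 77.7]
ee_rot: [-90.0, -0.1, 8.5]
contact_force: [2.2, 0.3, 4.9]
grip_width: 15.1
```

```bash
python3 -m creep '[{"dx":0,"dy":0,"dz":0.6,"rx":0,"ry":0,"rz":0,"grip":0.5},{"dx":0,"dy":0,"dz":1.4,"rx":0,"ry":0,"rz":0,"grip":0.5},{"dx":0,"dy":0,"dz":2,"rx":0,"ry":0,"rz":0,"grip":0.5},{"dx":0,"dy":0,"dz":2,"rx":0,"ry":0,"rz":0,"grip":0.5},{"dx":0,"dy":0,"dz":2,"rx":0,"ry":0,"rz":0,"grip":0.5}]'
python3 - <<'E'
from h import *
T=snapshot("top");S=snapshot("scene")
print(state()["ee_pos"].round(2),state()["ee_rot"].round(2),state()["contact_force"])
cv2.imwrite("pics/b1.png",np.hstack([cv2.resize(T["color"][195:315,180:300],(400,400)),cv2.resize(S["color"][170:290,345:465],(400,400))]))
E
```

```text
t: 5.18
ee_pos: [488.7, 141.8, 158.1]
ee_rot: [-90.0, 0.1, 8.5]
contact_force: [0.1, 0.8, -2.8]
grip_width: 14.9
[490.69 142.25 159.9 ] [-89.98  -0.19   8.5 ] [-0.36688476 -0.47757008 -2.68346697]
```

View pics/b1.png

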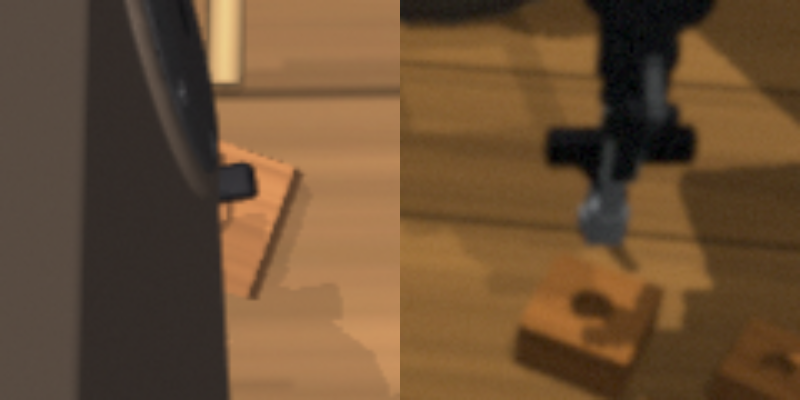

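Run:
```python
from h import *
S=snapshot("scene")
g=[490,142]
for z in(178-11,178,189,178-21-20-20,97):print(z,proj(S,[*g,z]).round(1))
a=np.radians(98.5)
for r in(-45,45):print("end",r,proj(S,[490+r*np.cos(a),142+r*np.sin(a),178]).round(1))
c=S["color"][190:262,380:445]
cv2.imwrite("pics/b2.png",cv2.resize(np.clip(c*1.8,0,255).astype(np.uint8),None,fx=8,fy=8,interpolation=cv2.INTER_CUBIC))
```

```text
167 [409.4 218.4]
178 [410.1 214.3]
189 [410.9 210.1]
117 [406.2 236.1]
97 [405.  242.8]
end -45 [387.8 214.7]
end 45 [432.5 213.9]
```

View pics/b2.png

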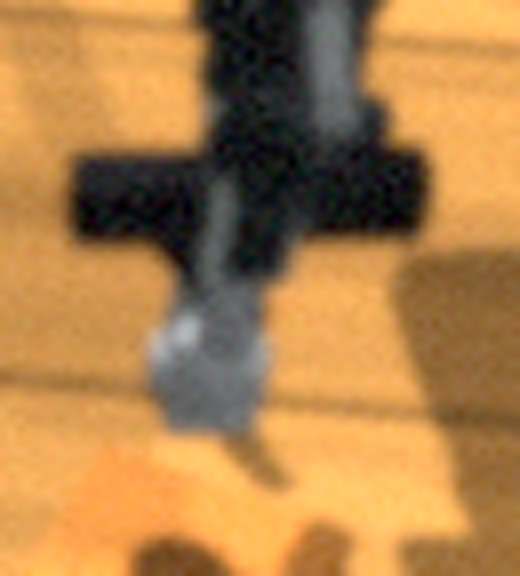

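```bash
python3 -m creep '[{"dx":0.2,"dy":-2.4,"dz":0,"rx":0,"ry":0,"rz":5,"grip":0.5},{"dx":0.2,"dy":-2.4,"dz":0,"rx":0,"ry":0,"rz":5,"grip":0.5},{"dx":0.2,"dy":-2.4,"dz":0,"rx":0,"ry":0,"rz":5,"grip":0.5},{"dx":0.2,"dy":-2.4,"dz":0,"rx":0,"ry":0,"rz":5,"grip":0.5},{"dx":0.2,"dy":-2.4,"dz":0,"rx":0,"ry":0,"rz":5,"grip":0.5}]'
python3 -m creep '[{"dx":0.2,"dy":-2.4,"dz":0,"rx":0,"ry":0,"rz":6,"grip":0.5},{"dx":0.2,"dy":-2.4,"dz":0,"rx":0,"ry":0,"rz":6,"grip":0.5},{"dx":0.2,"dy":-2.4,"dz":0,"rx":0,"ry":0,"rz":6,"grip":0.5},{"dx":0.2,"dy":-2.4,"dz":0,"rx":0,"ry":0,"rz":6,"grip":0.5},{"dx":0.2,"dy":-2.4,"dz":0,"rx":0,"ry":0,"rz":6,"grip":0.5}]'
python3 -m creep '[{"dx":0.2,"dy":-1.1,"dz":0,"rx":0,"ry":0,"rz":6,"grip":0.5},{"dx":0.03,"dy":-1.1,"dz":0,"rx":0,"ry":0,"rz":6,"grip":0.5},{"dx":0,"dy":0,"dz":0,"rx":0,"ry":0,"rz":6,"grip":0.5},{"dx":0,"dy":0,"dz":0,"rx":0,"ry":0,"rz":5,"grip":0.5},{"dx":0,"dy":0,"dz":0,"rx":0,"ry":0,"rz":3.5,"grip":0.5}]'
python3 - <<'E'
from h import *
T=snapshot("top");S=snapshot("scene")
print(state()["ee_pos"].round(2),state()["ee_rot"].round(2),state()["contact_force"],state()["joint_pos"])
cv2.imwrite("pics/d1.png",np.hstack([cv2.resize(T["color"][180:300,330:450],(400,400)),cv2.resize(S["color"][180:300,225:345],(400,400))]))
E
```

```text
t: 5.75
ee_pos: [498.5, 20.9, 156.0]
ee_rot: [-89.9, 0.1, 33.8]
contact_force: [-0.6, 0.2, -3.1]
grip_width: 14.6
t: 6.17
ee_pos: [508.5, -99.0, 156.0]
ee_rot: [-89.9, 0.0, 63.8]
contact_force: [0.3, -0.4, -2.1]
grip_width: 15.2
t: 6.58
ee_pos: [510.8, -120.0, 155.8]
ee_rot: [-89.8, -0.0, 90.2]
contact_force: [-0.4, 0.5, -2.5]
grip_width: 15.0
[ 510.96 -119.84  156.02] [-8.987e+01 -4.000e-02  9.007e+01] [ 0.37810333 -0.41437616 -2.73591018] [-1.65089392e+01  2.31488336e+01  1.12079788e+02  2.77947454e-04
  4.49114345e+01 -1.06576304e+02]
```

View pics/d1.png

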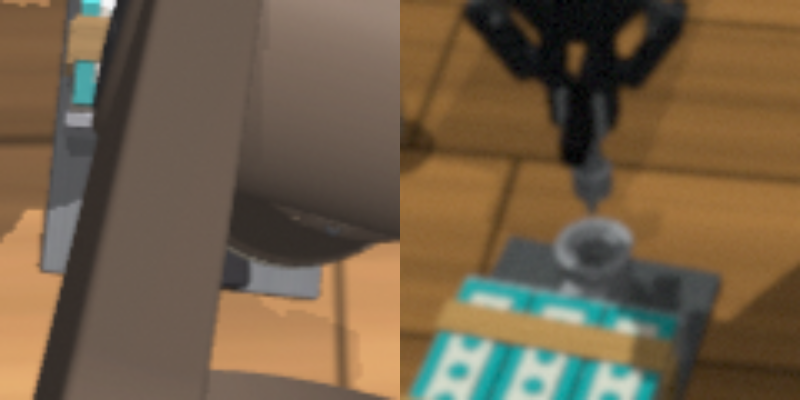

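```bash
python3 -m creep '[{"dx":0.05,"dy":0,"dz":-0.7,"rx":0,"ry":0,"rz":0,"grip":0.5},{"dx":0.05,"dy":0,"dz":-0.8,"rx":0,"ry":0,"rz":0,"grip":0.5},{"dx":0,"dy":0,"dz":-0.8,"rx":0,"ry":0,"rz":0,"grip":0.5},{"dx":0,"dy":0,"dz":-0.6,"rx":0,"ry":0,"rz":0,"grip":0.5},{"dx":0,"dy":0,"dz":0,"rx":0,"ry":0,"rz":0,"grip":0.5}]'
python3 - <<'E'
from h import *
T=snapshot("top");S=snapshot("scene")
p=state()["ee_pos"];print(p.round(2),state()["ee_rot"].round(2),state()["contact_force"])
fz=p[2]-62.6
for dz in(0,10,30,50,81):print(fz+dz,proj(S,[512,-120,fz+dz]).round(1))
c=S["color"][205:270,250:320]
cv2.imwrite("pics/d2.png",cv2.resize(np.clip(c*1.6,0,255).astype(np.uint8),None,fx=8,fy=8,interpolation=cv2.INTER_CUBIC))
E
```

```text
t: 7.1
ee_pos: [512.0, -119.7, 126.5]
ee_rot: [-89.9, -0.0, 90.0]
contact_force: [-1.5, -0.8, -2.4]
grip_width: 15.3
[ 512.69 -119.94  127.81] [-8.994e+01 -2.000e-02  8.998e+01] [ 0.99328708 -0.77143691 -2.11385662]
65.2105510736061 [282.7 249.8]
75.2105510736061 [282.4 246.6]
95.2105510736061 [281.8 240.1]
115.2105510736061 [281.3 233.4]
146.2105510736061 [280.4 222.6]
```

View pics/d2.png

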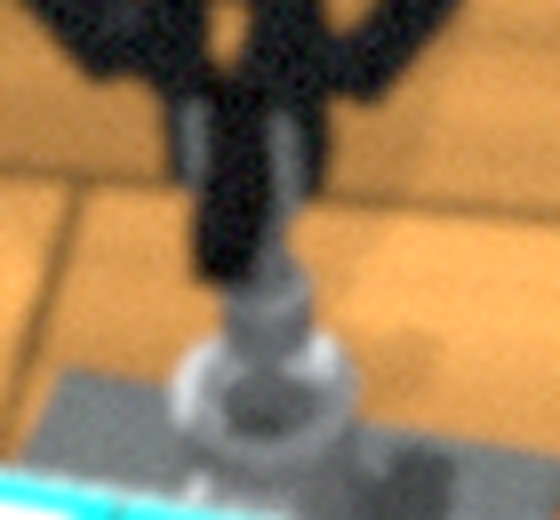

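Run:
```python
from h import *
S=snapshot("scene");g=cv2.cvtColor(S["color"],6)
print("cols 270..300")
for v in range(230,264):print(v,g[v,268:300].tolist())
```

```text
cols 270..300
230 [101, 103, 103, 102, 94, 76, 52, 30, 24, 11, 5, 16, 13, 6, 10, 22, 45, 58, 64, 68, 73, 78, 77, 78, 80, 79, 75, 72, 73, 73, 73, 79]
231 [109, 106, 107, 107, 98, 79, 51, 29, 22, 16, 14, 15, 2, 13, 17, 28, 49, 60, 70, 82, 92, 93, 91, 92, 90, 92, 88, 89, 87, 85, 87, 91]
232 [107, 111, 109, 108, 96, 74, 48, 25, 21, 17, 13, 10, 4, 20, 22, 35, 49, 65, 81, 91, 99, 104, 100, 103, 104, 102, 100, 99, 98, 99, 106, 107]
233 [108, 109, 109, 107, 93, 71, 41, 25, 16, 18, 19, 11, 13, 18, 26, 39, 54, 74, 90, 98, 107, 108, 106, 109, 107, 109, 105, 107, 106, 111, 110, 119]
234 [107, 108, 108, 107, 93, 72, 40, 21, 8, 3, 10, 11, 14, 9, 31, 42, 55, 69, 91, 102, 108, 107, 105, 109, 106, 109, 107, 107, 110, 113, 118, 124]
235 [106, 106, 108, 106, 96, 76, 42, 16, 11, 4, 7, 9, 14, 17, 32, 44, 55, 71, 91, 101, 107, 108, 110, 110, 108, 106, 107, 108, 111, 117, 120, 119]
236 [105, 102, 104, 101, 95, 74, 40, 20, 2, 9, 9, 11, 11, 21, 45, 49, 57, 70, 86, 98, 105, 107, 109, 108, 106, 109, 110, 110, 117, 120, 125, 125]
237 [103, 104, 104, 101, 93, 74, 46, 16, 9, 12, 3, 12, 17, 20, 49, 56, 59, 64, 75,
[... 3082 characters left out ...]
84, 79, 72, 73, 80, 83, 85, 88, 89]
259 [81, 79, 83, 83, 80, 80, 80, 80, 83, 83, 75, 67, 62, 57, 61, 58, 58, 67, 73, 80, 84, 84, 84, 79, 71, 65, 69, 76, 80, 80, 79, 81]
260 [81, 80, 79, 78, 76, 68, 72, 76, 76, 84, 83, 80, 79, 72, 76, 70, 72, 78, 84, 85, 85, 84, 76, 74, 64, 65, 68, 74, 82, 78, 77, 69]
261 [81, 80, 82, 76, 72, 64, 63, 65, 66, 77, 80, 79, 82, 82, 82, 82, 84, 82, 81, 83, 79, 77, 70, 65, 62, 64, 69, 74, 79, 75, 73, 62]
262 [81, 77, 80, 75, 73, 67, 69, 62, 66, 70, 74, 73, 76, 81, 80, 85, 81, 74, 76, 72, 74, 74, 68, 67, 60, 60, 66, 71, 76, 77, 66, 56]
263 [79, 77, 79, 75, 74, 74, 77, 74, 69, 67, 68, 69, 71, 76, 77, 76, 76, 74, 70, 69, 69, 66, 63, 63, 61, 60, 59, 65, 71, 72, 60, 53]
```

```bash
python3 -m creep '[{"dx":0.08,"dy":-0.05,"dz":-0.4,"rx":0,"ry":0,"rz":0,"grip":0.5},{"dx":0.07,"dy":-0.05,"dz":-0.4,"rx":0,"ry":0,"rz":0,"grip":0.5},{"dx":0,"dy":0,"dz":-0.4,"rx":0,"ry":0,"rz":0,"grip":0.5},{"dx":0,"dy":0,"dz":-0.4,"rx":0,"ry":0,"rz":0,"grip":0.5},{"dx":0,"dy":0,"dz":0,"rx":0,"ry":0,"rz":0,"grip":0.5}]'
python3 -m creep '[{"dx":0,"dy":0,"dz":-0.2,"rx":0,"ry":0,"rz":0,"grip":0.5},{"dx":0,"dy":0,"dz":-0.2,"rx":0,"ry":0,"rz":0,"grip":0.5},{"dx":0,"dy":0,"dz":-0.1,"rx":0,"ry":0,"rz":0,"grip":0.5},{"dx":0,"dy":0,"dz":0,"rx":0,"ry":0,"rz":0,"grip":0.5},{"dx":0,"dy":0,"dz":0,"rx":0,"ry":0,"rz":0,"grip":0.5}]'
python3 -c "
from plant import state;s=state();print(s['ee_pos'],s['ft_torque'],s['contact_force'])"
```

```text
t: 7.67
ee_pos: [514.0, -120.9, 111.4]
ee_rot: [-89.9, -0.0, 90.0]
contact_force: [-0.5, -0.6, -3.1]
grip_width: 14.8
t: 8.08
ee_pos: [514.5, -121.0, 107.3]
ee_rot: [-90.0, -0.0, 90.0]
contact_force: [-0.4, 0.5, -2.2]
grip_width: 14.9
[ 514.46417286 -121.04974954  107.28889979] [ 0.01379512 -0.03028639  0.00518266] [-0.36788721  0.47945563 -2.22874676]
```

```bash
python3 -m creep '[{"dx":0,"dy":0,"dz":-0.08,"rx":0,"ry":0,"rz":0,"grip":0.5},{"dx":0,"dy":0,"dz":-0.08,"rx":0,"ry":0,"rz":0,"grip":0.5},{"dx":0,"dy":0,"dz":-0.08,"rx":0,"ry":0,"rz":0,"grip":0.5},{"dx":0,"dy":0,"dz":-0.06,"rx":0,"ry":0,"rz":0,"grip":0.5},{"dx":0,"dy":0,"dz":0,"rx":0,"ry":0,"rz":0,"grip":0.5}]'
python3 -m creep '[{"dx":0,"dy":0,"dz":-0.08,"rx":0,"ry":0,"rz":0,"grip":0.5},{"dx":0,"dy":0,"dz":-0.08,"rx":0,"ry":0,"rz":0,"grip":0.5},{"dx":0,"dy":0,"dz":-0.04,"rx":0,"ry":0,"rz":0,"grip":0.5},{"dx":0,"dy":0,"dz":0,"rx":0,"ry":0,"rz":0,"grip":0.5},{"dx":0,"dy":0,"dz":0,"rx":0,"ry":0,"rz":0,"grip":0.5}]'
```

```text
t: 8.5
ee_pos: [514.4, -121.0, 104.2]
ee_rot: [-90.0, -0.0, 90.0]
contact_force: [0.5, -0.7, -2.7]
grip_width: 14.7
t: 8.92
ee_pos: [514.5, -121.0, 102.3]
ee_rot: [-90.0, -0.0, 90.0]
contact_force: [-0.1, -0.2, -2.9]
grip_width: 14.5
```

```bash
python3 -m creep '[{"dx":0,"dy":0,"dz":-0.06,"rx":0,"ry":0,"rz":0,"grip":0.5},{"dx":0,"dy":0,"dz":-0.06,"rx":0,"ry":0,"rz":0,"grip":0.5},{"dx":0,"dy":0,"dz":-0.04,"rx":0,"ry":0,"rz":0,"grip":0.5},{"dx":0,"dy":0,"dz":0,"rx":0,"ry":0,"rz":0,"grip":0.5},{"dx":0,"dy":0,"dz":0,"rx":0,"ry":0,"rz":0,"grip":0.5}]'
python3 -m creep '[{"dx":0,"dy":0,"dz":-0.06,"rx":0,"ry":0,"rz":0,"grip":0.5},{"dx":0,"dy":0,"dz":-0.06,"rx":0,"ry":0,"rz":0,"grip":0.5},{"dx":0,"dy":0,"dz":-0.04,"rx":0,"ry":0,"rz":0,"grip":0.5},{"dx":0,"dy":0,"dz":0,"rx":0,"ry":0,"rz":0,"grip":0.5},{"dx":0,"dy":0,"dz":0,"rx":0,"ry":0,"rz":0,"grip":0.5}]'
```

```text
t: 9.33
ee_pos: [514.4, -121.0, 100.7]
ee_rot: [-90.0, -0.0, 90.0]
contact_force: [0.3, 0.2, -2.6]
grip_width: 14.6
t: 9.75
ee_pos: [514.4, -121.0, 99.1]
ee_rot: [-90.0, -0.0, 90.0]
contact_force: [-0.8, -0.2, -1.8]
grip_width: 14.9
```

```bash
python3 -m creep '[{"dx":0,"dy":0,"dz":-0.08,"rx":0,"ry":0,"rz":0,"grip":0.5},{"dx":0,"dy":0,"dz":-0.08,"rx":0,"ry":0,"rz":0,"grip":0.5},{"dx":0,"dy":0,"dz":-0.08,"rx":0,"ry":0,"rz":0,"grip":0.5},{"dx":0,"dy":0,"dz":-0.08,"rx":0,"ry":0,"rz":0,"grip":0.5},{"dx":0,"dy":0,"dz":-0.08,"rx":0,"ry":0,"rz":0,"grip":0.5}]'
python3 -m creep '[{"dx":0,"dy":0,"dz":-0.05,"rx":0,"ry":0,"rz":0,"grip":0.5},{"dx":0,"dy":0,"dz":-0.05,"rx":0,"ry":0,"rz":0,"grip":0.5},{"dx":0,"dy":0,"dz":-0.05,"rx":0,"ry":0,"rz":0,"grip":0.5},{"dx":0,"dy":0,"dz":-0.05,"rx":0,"ry":0,"rz":0,"grip":0.5},{"dx":0,"dy":0,"dz":0,"rx":0,"ry":0,"rz":0,"grip":0.5}]'
```

```text
t: 10.17
ee_pos: [514.5, -121.0, 95.0]
ee_rot: [-90.0, 0.0, 90.0]
contact_force: [0.1, -0.6, -2.6]
grip_width: 14.5
t: 10.58
ee_pos: [514.4, -121.1, 93.0]
ee_rot: [-90.0, -0.0, 90.0]
contact_force: [-0.4, -0.9, -3.4]
grip_width: 15.0
```

```bash
python3 -m creep '[{"dx":0,"dy":0,"dz":-0.05,"rx":0,"ry":0,"rz":0,"grip":0.5},{"dx":0,"dy":0,"dz":-0.05,"rx":0,"ry":0,"rz":0,"grip":0.5},{"dx":0,"dy":0,"dz":-0.05,"rx":0,"ry":0,"rz":0,"grip":0.5},{"dx":0,"dy":0,"dz":0,"rx":0,"ry":0,"rz":0,"grip":0.5},{"dx":0,"dy":0,"dz":0,"rx":0,"ry":0,"rz":0,"grip":0.5}]'
python3 -c "
from plant import state;s=state();print(s['ee_pos'],s['ft_torque'],s['contact_force'])"
```

```text
t: 11.0
ee_pos: [514.6, -121.1, 91.7]
ee_rot: [-90.0, 0.0, 90.0]
contact_force: [-0.8, 0.1, 2.9]
grip_width: 14.5
[ 514.61441387 -121.08472159   91.72605183] [ 0.02548462  0.15756889 -0.0181362 ] [-0.8467269   0.08029118  2.88191319]
```

The tang rests on the spindle at TCP z about 92, with the boss in the bore and almost no side force. Now I turn clockwise under this light pressure.

```bash
python3 -m creep '[{"dx":-0.006,"dy":-0.013,"dz":0,"rx":0,"ry":0,"rz":-3,"grip":0.5},{"dx":-0.006,"dy":-0.013,"dz":0,"rx":0,"ry":0,"rz":-3,"grip":0.5},{"dx":-0.007,"dy":-0.012,"dz":0,"rx":0,"ry":0,"rz":-3,"grip":0.5},{"dx":-0.007,"dy":-0.012,"dz":0,"rx":0,"ry":0,"rz":-3,"grip":0.5},{"dx":0,"dy":0,"dz":0,"rx":0,"ry":0,"rz":0,"grip":0.5}]'
python3 -c "
from plant import state;s=state();print(s['ee_pos'],s['ft_torque'],s['contact_force'])"
```

```text
t: 11.42
ee_pos: [514.4, -121.6, 91.7]
ee_rot: [-90.0, 0.0, 77.8]
contact_force: [0.1, 0.4, 2.0]
grip_width: 15.2
[ 514.38187049 -121.60069022   91.73344884] [0.10953024 0.00495652 0.01701878] [0.12314296 0.37627773 2.01643594]
```

```bash
python3 -m creep '[{"dx":-0.009,"dy":-0.011,"dz":0,"rx":0,"ry":0,"rz":-3,"grip":0.5},{"dx":-0.009,"dy":-0.01,"dz":0,"rx":0,"ry":0,"rz":-3,"grip":0.5},{"dx":-0.01,"dy":-0.01,"dz":0,"rx":0,"ry":0,"rz":-3,"grip":0.5},{"dx":0,"dy":0,"dz":0,"rx":0,"ry":0,"rz":0,"grip":0.5},{"dx":0,"dy":0,"dz":0,"rx":0,"ry":0,"rz":0,"grip":0.5}]'
python3 -c "
from plant import state;s=state();print(s['ee_pos'],s['ft_torque'],s['contact_force'])"
```

```text
t: 11.83
ee_pos: [513.9, -121.8, 91.5]
ee_rot: [-90.0, -0.0, 69.2]
contact_force: [-0.1, 0.3, -1.6]
grip_width: 15.0
[ 513.86792881 -121.79501256   91.47964179] [ 0.13156367 -0.03711755  0.00514681] [-0.07506536  0.26881308 -1.55649215]
```

```bash
python3 -m creep '[{"dx":0,"dy":0,"dz":-0.05,"rx":0,"ry":0,"rz":0,"grip":0.5},{"dx":0,"dy":0,"dz":-0.05,"rx":0,"ry":0,"rz":0,"grip":0.5},{"dx":0,"dy":0,"dz":0,"rx":0,"ry":0,"rz":0,"grip":0.5},{"dx":0,"dy":0,"dz":0,"rx":0,"ry":0,"rz":0,"grip":0.5},{"dx":0,"dy":0,"dz":0,"rx":0,"ry":0,"rz":0,"grip":0.5}]'
python3 -c "
from plant import state;s=state();print(s['ee_pos'],s['ft_torque'],s['contact_force'])"
```

```text
t: 12.25
ee_pos: [513.8, -121.8, 90.5]
ee_rot: [-90.0, 0.0, 69.0]
contact_force: [0.6, 1.0, -3.0]
grip_width: 15.4
[ 513.84778595 -121.79975655   90.52122968] [ 0.2498505  -0.04126096  0.03706824] [ 0.60314742  0.98597163 -2.96483141]
```

The tang has found the slot at bar yaw of about 159°, and the force is back to the key's weight. I lower it carefully.

```bash
python3 -m creep '[{"dx":0,"dy":0,"dz":-0.05,"rx":0,"ry":0,"rz":0,"grip":0.5},{"dx":0,"dy":0,"dz":-0.05,"rx":0,"ry":0,"rz":0,"grip":0.5},{"dx":0,"dy":0,"dz":-0.05,"rx":0,"ry":0,"rz":0,"grip":0.5},{"dx":0,"dy":0,"dz":-0.05,"rx":0,"ry":0,"rz":0,"grip":0.5},{"dx":0,"dy":0,"dz":0,"rx":0,"ry":0,"rz":0,"grip":0.5}]'
python3 -c "
from plant import state;s=state();print(s['ee_pos'],s['ft_torque'],s['contact_force'])"
```

```text
t: 12.67
ee_pos: [513.9, -121.8, 88.5]
ee_rot: [-90.0, 0.0, 69.0]
contact_force: [0.6, 0.5, -3.1]
grip_width: 15.0
[ 513.93053516 -121.84753602   88.48885333] [ 0.27525355 -0.10704049 -0.07334191] [ 0.63382817  0.46677108 -3.06559842]
```

```bash
python3 -m creep '[{"dx":0,"dy":0,"dz":-0.05,"rx":0,"ry":0,"rz":0,"grip":0.5},{"dx":0,"dy":0,"dz":-0.05,"rx":0,"ry":0,"rz":0,"grip":0.5},{"dx":0,"dy":0,"dz":-0.05,"rx":0,"ry":0,"rz":0,"grip":0.5},{"dx":0,"dy":0,"dz":-0.05,"rx":0,"ry":0,"rz":0,"grip":0.5},{"dx":0,"dy":0,"dz":0,"rx":0,"ry":0,"rz":0,"grip":0.5}]'
python3 -c "
from plant import state;s=state();print(s['ee_pos'],s['ft_torque'],s['contact_force'])"
```

```text
t: 13.08
ee_pos: [513.9, -121.8, 86.5]
ee_rot: [-90.0, 0.0, 69.0]
contact_force: [0.8, 1.0, -2.6]
grip_width: 14.9
[ 513.87861026 -121.83053546   86.48208958] [ 0.23136795 -0.10013002 -0.00660489] [ 0.77558853  0.96967336 -2.5947061 ]
```

```bash
python3 -m creep '[{"dx":0,"dy":0,"dz":-0.05,"rx":0,"ry":0,"rz":0,"grip":0.5},{"dx":0,"dy":0,"dz":-0.05,"rx":0,"ry":0,"rz":0,"grip":0.5},{"dx":0,"dy":0,"dz":-0.05,"rx":0,"ry":0,"rz":0,"grip":0.5},{"dx":0,"dy":0,"dz":-0.05,"rx":0,"ry":0,"rz":0,"grip":0.5},{"dx":0,"dy":0,"dz":-0.05,"rx":0,"ry":0,"rz":0,"grip":0.5}]'
python3 -m creep '[{"dx":0,"dy":0,"dz":-0.05,"rx":0,"ry":0,"rz":0,"grip":0.5},{"dx":0,"dy":0,"dz":-0.05,"rx":0,"ry":0,"rz":0,"grip":0.5},{"dx":0,"dy":0,"dz":0,"rx":0,"ry":0,"rz":0,"grip":0.5},{"dx":0,"dy":0,"dz":0,"rx":0,"ry":0,"rz":0,"grip":0.5},{"dx":0,"dy":0,"dz":0,"rx":0,"ry":0,"rz":0,"grip":0.5}]'
python3 -c "
from plant import state;s=state();print(s['ee_pos'],s['ft_torque'],s['contact_force'])"
```

```text
t: 13.5
ee_pos: [514.0, -121.8, 84.1]
ee_rot: [-90.0, -0.0, 69.0]
contact_force: [0.6, 1.3, -1.6]
grip_width: 15.1
t: 13.92
ee_pos: [513.9, -121.8, 83.0]
ee_rot: [-90.0, 0.0, 69.0]
contact_force: [1.2, 1.0, -1.5]
grip_width: 14.9
[ 513.89856431 -121.84817749   83.04870567] [ 0.26730581 -0.17455583  0.02315756] [ 1.17217761  0.98007073 -1.46828479]
```

```bash
python3 -m creep '[{"dx":0,"dy":0,"dz":-0.04,"rx":0,"ry":0,"rz":0,"grip":0.5},{"dx":0,"dy":0,"dz":-0.04,"rx":0,"ry":0,"rz":0,"grip":0.5},{"dx":0,"dy":0,"dz":-0.04,"rx":0,"ry":0,"rz":0,"grip":0.5},{"dx":0,"dy":0,"dz":0,"rx":0,"ry":0,"rz":0,"grip":0.5},{"dx":0,"dy":0,"dz":0,"rx":0,"ry":0,"rz":0,"grip":0.5}]'
python3 -c "
from plant import state;s=state();print(s['ee_pos'],s['ft_torque'],s['contact_force'])"
```

```text
t: 14.33
ee_pos: [514.0, -121.9, 82.0]
ee_rot: [-90.0, 0.0, 69.0]
contact_force: [0.4, 0.7, 2.0]
grip_width: 14.6
[ 514.01680308 -121.88062444   81.98989091] [ 0.21481359 -0.01668991 -0.06189347] [0.39533804 0.70808656 1.98390466]
```

The key is seated: TCP z is 82.0, 10 mm lower, with about 4.6 N on the spring. I turn it clockwise about the lock axis.

```bash
python3 -m creep '[{"dx":-0.016,"dy":-0.015,"dz":0,"rx":0,"ry":0,"rz":-5,"grip":0.5},{"dx":-0.017,"dy":-0.014,"dz":0,"rx":0,"ry":0,"rz":-5,"grip":0.5},{"dx":-0.019,"dy":-0.013,"dz":0,"rx":0,"ry":0,"rz":-5,"grip":0.5},{"dx":-0.02,"dy":-0.011,"dz":0,"rx":0,"ry":0,"rz":-5,"grip":0.5},{"dx":-0.021,"dy":-0.01,"dz":0,"rx":0,"ry":0,"rz":-5,"grip":0.5}]'
python3 -c "
from plant import state;s=state();print(s['ee_pos'],s['ft_torque'],s['contact_force'])"
```

```text
t: 14.75
ee_pos: [513.7, -122.5, 82.1]
ee_rot: [-90.1, -0.0, 43.8]
contact_force: [2.5, 3.6, 2.1]
grip_width: 14.6
[ 513.6941673  -122.52062919   82.11955376] [ 0.75067626 -0.63493233  0.10054868] [2.4529323  3.608402   2.13158105]
```

```bash
python3 -m creep '[{"dx":-0.022,"dy":-0.008,"dz":0,"rx":0,"ry":0,"rz":-5,"grip":0.5},{"dx":-0.022,"dy":-0.006,"dz":0,"rx":0,"ry":0,"rz":-5,"grip":0.5},{"dx":-0.022,"dy":-0.004,"dz":0,"rx":0,"ry":0,"rz":-5,"grip":0.5},{"dx":-0.023,"dy":-0.001,"dz":0,"rx":0,"ry":0,"rz":-5,"grip":0.5},{"dx":-0.023,"dy":0.001,"dz":0,"rx":0,"ry":0,"rz":-5,"grip":0.5}]'
python3 -c "
from plant import state;s=state();print(s['ee_pos'],s['ft_torque'],s['contact_force'])"
```

```text
t: 15.17
ee_pos: [512.9, -122.6, 82.2]
ee_rot: [-90.0, -0.1, 18.8]
contact_force: [4.6, 5.8, 2.5]
grip_width: 15.0
[ 512.88467035 -122.59137806   82.20481982] [ 1.15403897 -0.94376418  0.16522972] [4.58505815 5.84970295 2.53481313]
```

```bash
python3 -m creep '[{"dx":-0.01,"dy":0.018,"dz":0,"rx":0,"ry":0,"rz":-4.5,"grip":0.5},{"dx":-0.01,"dy":0.018,"dz":0,"rx":0,"ry":0,"rz":-4.5,"grip":0.5},{"dx":-0.012,"dy":0.018,"dz":0,"rx":0,"ry":0,"rz":-4.5,"grip":0.5},{"dx":-0.012,"dy":0.018,"dz":0,"rx":0,"ry":0,"rz":-4.5,"grip":0.5},{"dx":-0.012,"dy":0.018,"dz":0,"rx":0,"ry":0,"rz":-3,"grip":0.5}]'
python3 -c "
from plant import state;s=state();print(s['ee_pos'],s['ft_torque'],s['contact_force'])"
```

```text
t: 15.58
ee_pos: [512.3, -121.9, 82.2]
ee_rot: [-90.0, -0.1, -2.2]
contact_force: [2.8, 1.6, 1.3]
grip_width: 15.0
[ 512.30458708 -121.94332478   82.20036645] [ 0.32174967 -0.7157497   0.12231536] [2.83666786 1.5807571  1.31184942]
```

```bash
python3 -m creep '[{"dx":-0.01,"dy":0.005,"dz":0,"rx":0,"ry":0,"rz":-1.5,"grip":0.5},{"dx":0,"dy":0.005,"dz":0,"rx":0,"ry":0,"rz":-1.5,"grip":0.5},{"dx":0,"dy":0,"dz":0,"rx":0,"ry":0,"rz":-1.4,"grip":0.5},{"dx":0,"dy":0,"dz":0,"rx":0,"ry":0,"rz":0,"grip":0.5},{"dx":0,"dy":0,"dz":0,"rx":0,"ry":0,"rz":0,"grip":0.5}]'
python3 -c "
from plant import state;s=state();print(s['ee_pos'],s['ft_torque'],s['contact_force'])"
```

```text
t: 16.0
ee_pos: [512.0, -121.8, 82.2]
ee_rot: [-90.0, -0.1, -6.4]
contact_force: [4.4, 2.7, 3.2]
grip_width: 14.9
[ 512.04740297 -121.84292105   82.18470458] [ 0.42157514 -0.97626486  0.11899486] [4.43534955 2.66559674 3.18544462]
```

```bash
python3 -m creep '[{"dx":0.005,"dy":0.005,"dz":0,"rx":0,"ry":0,"rz":-1,"grip":0.5},{"dx":0.005,"dy":0.005,"dz":0,"rx":0,"ry":0,"rz":-1,"grip":0.5},{"dx":0,"dy":0,"dz":0,"rx":0,"ry":0,"rz":-1,"grip":0.5},{"dx":0,"dy":0,"dz":0,"rx":0,"ry":0,"rz":0,"grip":0.5},{"dx":0,"dy":0,"dz":0,"rx":0,"ry":0,"rz":0,"grip":0.5}]'
python3 - <<'E'
from h import *
s=state();print(s['ee_pos'],s['ft_torque'],s['contact_force'])
T=snapshot("top");S=snapshot("scene")
cv2.imwrite("pics/e1.png",np.hstack([cv2.resize(T["color"][180:300,330:450],(400,400)),cv2.resize(S["color"][180:300,225:345],(400,400))]))
E
```

```text
t: 16.42
ee_pos: [512.0, -121.7, 82.1]
ee_rot: [-90.0, -0.1, -9.4]
contact_force: [5.3, 1.3, 1.7]
grip_width: 14.7
[ 511.95482429 -121.72048564   82.09964153] [ 0.19309992 -1.0675634   0.0604096 ] [5.32438558 1.30871821 1.74216328]
```

View pics/e1.png

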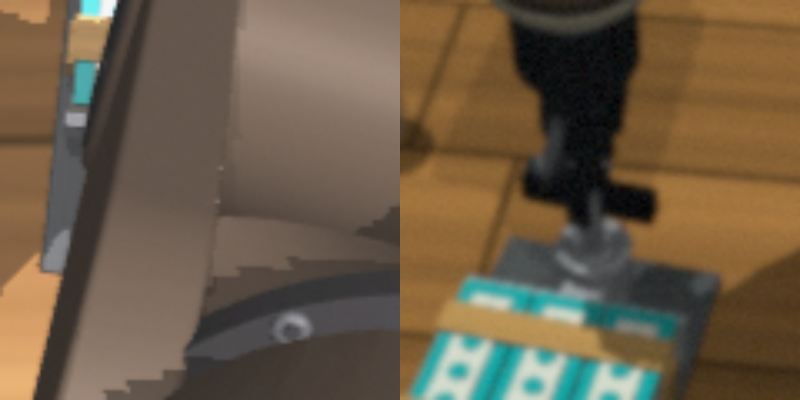

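```bash
python3 -m creep '[{"dx":0.03,"dy":0,"dz":0,"rx":0,"ry":0,"rz":-1,"grip":0.5},{"dx":0.03,"dy":0,"dz":0,"rx":0,"ry":0,"rz":-1,"grip":0.5},{"dx":0,"dy":0,"dz":0,"rx":0,"ry":0,"rz":-1,"grip":0.5},{"dx":0,"dy":0,"dz":0,"rx":0,"ry":0,"rz":0,"grip":0.5},{"dx":0,"dy":0,"dz":0,"rx":0,"ry":0,"rz":0,"grip":0.5}]'
python3 -c "
from plant import state;s=state();print(s['ee_pos'],s['ft_torque'],s['contact_force'])"
```

```text
t: 16.93
ee_pos: [512.1, -121.6, 81.9]
ee_rot: [-90.0, -0.0, -12.4]
contact_force: [4.0, 1.2, 3.6]
grip_width: 15.0
[ 512.06431946 -121.62328894   81.94806997] [ 0.14842628 -0.84656294  0.13264356] [3.96744937 1.20115753 3.56365085]
```

```bash
python3 -m creep '[{"dx":0,"dy":0,"dz":0,"rx":0,"ry":0,"rz":-1,"grip":0.5},{"dx":0,"dy":0,"dz":0,"rx":0,"ry":0,"rz":-1,"grip":0.5},{"dx":0,"dy":0,"dz":0,"rx":0,"ry":0,"rz":0,"grip":0.5},{"dx":0,"dy":0,"dz":0,"rx":0,"ry":0,"rz":0,"grip":0.5},{"dx":0,"dy":0,"dz":0,"rx":0,"ry":0,"rz":0,"grip":0.5}]'
python3 -c "
from plant import state;s=state();print(s['ee_pos'],s['ft_torque'],s['contact_force'])"
```

```text
t: 17.35
ee_pos: [512.0, -121.6, 81.9]
ee_rot: [-90.0, -0.0, -14.4]
contact_force: [4.3, 0.3, 1.8]
grip_width: 15.2
[ 511.96446048 -121.5754928    81.89726536] [ 0.07919784 -0.89730702  0.20018472] [4.33761624 0.29634341 1.84808128]
```

```bash
python3 -m creep '[{"dx":0,"dy":0,"dz":0,"rx":0,"ry":0,"rz":-1,"grip":0.5},{"dx":0,"dy":0,"dz":0,"rx":0,"ry":0,"rz":-1,"grip":0.5},{"dx":0,"dy":0,"dz":0,"rx":0,"ry":0,"rz":0,"grip":0.5},{"dx":0,"dy":0,"dz":0,"rx":0,"ry":0,"rz":0,"grip":0.5},{"dx":0,"dy":0,"dz":0,"rx":0,"ry":0,"rz":0,"grip":0.5}]'
python3 -c "
from plant import state;s=state();print(s['ee_pos'],s['ft_torque'],s['contact_force'])"
python3 -m creep '[{"dx":0.02,"dy":0,"dz":0,"rx":0,"ry":0,"rz":0,"grip":0.5},{"dx":0.02,"dy":0,"dz":0,"rx":0,"ry":0,"rz":0,"grip":0.5},{"dx":0,"dy":0,"dz":0,"rx":0,"ry":0,"rz":0,"grip":0.5},{"dx":0,"dy":0,"dz":0,"rx":0,"ry":0,"rz":0,"grip":0.5},{"dx":0,"dy":0,"dz":0,"rx":0,"ry":0,"rz":0,"grip":0.5}]'
python3 -c "
from plant import state;s=state();print(s['ee_pos'],s['ft_torque'],s['contact_force'])"
```

```text
t: 17.77
ee_pos: [512.0, -121.5, 81.9]
ee_rot: [-90.0, -0.0, -16.4]
contact_force: [4.6, 2.0, 2.5]
grip_width: 14.7
[ 511.95245471 -121.54271924   81.9000816 ] [ 0.18406822 -0.99596529  0.17341034] [4.63289812 1.96831034 2.50735191]
t: 18.18
ee_pos: [512.1, -121.5, 81.9]
ee_rot: [-90.0, 0.0, -16.4]
contact_force: [2.3, 1.3, 4.1]
grip_width: 15.0
[ 512.10079804 -121.50487019   81.85454298] [ 0.09683622 -0.46909379  0.21305033] [2.28331759 1.26709878 4.05316123]
```

The torque rose to about 0.2 N m at bar yaw 74°, which is the slot's stop plus tang play plus the stop's give. I ease back within the play to bar yaw of about 83°, relieve the pressure, then release.

```bash
python3 -m creep '[{"dx":0.02,"dy":-0.01,"dz":0.02,"rx":0,"ry":0,"rz":3,"grip":0.5},{"dx":0.01,"dy":0,"dz":0.02,"rx":0,"ry":0,"rz":3,"grip":0.5},{"dx":0.01,"dy":0,"dz":0.02,"rx":0,"ry":0,"rz":3.2,"grip":0.5},{"dx":0,"dy":0,"dz":0,"rx":0,"ry":0,"rz":0,"grip":0.5},{"dx":0,"dy":0,"dz":0,"rx":0,"ry":0,"rz":0,"grip":0.5}]'
python3 -c "
from plant import state;s=state();print(s['ee_pos'],s['ft_torque'],s['contact_force'])"
```

```text
t: 18.6
ee_pos: [512.3, -121.6, 82.3]
ee_rot: [-90.0, 0.0, -7.3]
contact_force: [1.5, 0.0, 1.2]
grip_width: 15.0
[ 512.34564206 -121.63854175   82.32021794] [-0.03069198 -0.28884326  0.02819988] [1.53307617 0.03073247 1.21338913]
```

```bash
python3 -m creep '[{"dx":0,"dy":0,"dz":0,"rx":0,"ry":0,"rz":0,"grip":1.6},{"dx":0,"dy":0,"dz":0,"rx":0,"ry":0,"rz":0,"grip":2},{"dx":0,"dy":0,"dz":0,"rx":0,"ry":0,"rz":0,"grip":2.5},{"dx":0,"dy":0,"dz":0,"rx":0,"ry":0,"rz":0,"grip":3.5},{"dx":0,"dy":0,"dz":0,"rx":0,"ry":0,"rz":0,"grip":4.5}]' 20
python3 -m creep '[{"dx":0,"dy":0,"dz":0,"rx":0,"ry":0,"rz":0,"grip":5},{"dx":0,"dy":0,"dz":0,"rx":0,"ry":0,"rz":0,"grip":5},{"dx":0,"dy":0,"dz":0.5,"rx":0,"ry":0,"rz":0,"grip":5},{"dx":0,"dy":0,"dz":1.5,"rx":0,"ry":0,"rz":0,"grip":5},{"dx":0,"dy":0,"dz":2,"rx":0,"ry":0,"rz":0,"grip":5}]'
python3 - <<'E'
from h import *
s=state();print(s['ee_pos'],s['ft_torque'],s['contact_force'])
S=snapshot("scene")
cv2.imwrite("pics/f1.png",cv2.resize(S["color"][170:300,215:345],(520,520)))
E
```

```text
t: 19.02
ee_pos: [512.5, -121.6, 82.4]
ee_rot: [-90.0, 0.0, -7.2]
contact_force: [0.1, -0.4, 0.9]
grip_width: 44.7
t: 19.43
ee_pos: [511.8, -121.4, 122.2]
ee_rot: [-90.0, 0.1, -7.2]
contact_force: [0.7, -0.5, -0.6]
grip_width: 50.0
[ 511.77640218 -121.38143034  122.16842624] [ 0.03384212  0.02955544 -0.03402461] [ 0.66351784 -0.46679082 -0.58439036]
```

View pics/f1.png

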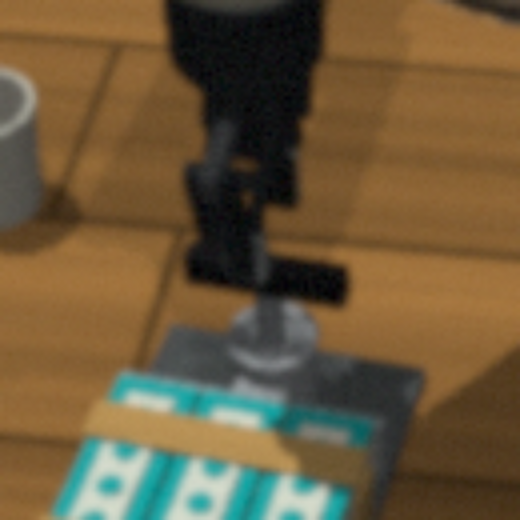

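```bash
python3 -m creep '[{"dx":0,"dy":0,"dz":2.5,"rx":0,"ry":0,"rz":0,"grip":5},{"dx":0,"dy":0,"dz":2.5,"rx":0,"ry":0,"rz":0,"grip":5},{"dx":0,"dy":0,"dz":2.5,"rx":0,"ry":0,"rz":0,"grip":5},{"dx":0,"dy":-0.5,"dz":2.5,"rx":0,"ry":0,"rz":0,"grip":5},{"dx":0,"dy":-1.5,"dz":2,"rx":0,"ry":0,"rz":0,"grip":5}]'
python3 -m creep '[{"dx":0,"dy":-3.5,"dz":0,"rx":0,"ry":0,"rz":0,"grip":5},{"dx":0,"dy":-3.8,"dz":0,"rx":0,"ry":0,"rz":0,"grip":5},{"dx":0,"dy":-3.8,"dz":0,"rx":0,"ry":0,"rz":0,"grip":5},{"dx":0,"dy":-3.8,"dz":0,"rx":0,"ry":0,"rz":0,"grip":5},{"dx":0,"dy":-3.8,"dz":0,"rx":0,"ry":0,"rz":0,"grip":5}]'
python3 -m creep '[{"dx":0,"dy":-3.5,"dz":0,"rx":0,"ry":0,"rz":0,"grip":5},{"dx":0,"dy":-3.5,"dz":0,"rx":0,"ry":0,"rz":0,"grip":5},{"dx":0,"dy":-2.5,"dz":0,"rx":0,"ry":0,"rz":0,"grip":5},{"dx":0,"dy":-1,"dz":0,"rx":0,"ry":0,"rz":0,"grip":5},{"dx":0,"dy":0,"dz":0,"rx":0,"ry":0,"rz":0,"grip":5}]'
python3 - <<'E'
from h import *
T=snapshot("top");S=snapshot("scene")
cv2.imwrite("pics/g1.png",np.hstack([cv2.resize(T["color"][180:280,340:440],(400,400)),cv2.resize(S["color"][200:300,235:335],(400,400))]))
cv2.imwrite("pics/g2.png",T["color"])
for thr in(45,60):
    c,st,b,r=blob(T["color"],(350,215,425,265),thr);print(c,st,r)
    print([onz(T,p,112).round(1).tolist() for p in b])
    d=max([(b[i]-b[(i+1)%4]) for i in range(2)],key=np.linalg.norm)
    q=[onz(T,p,112) for p in b];e=max([q[0]-q[1],q[1]-q[2]],key=np.linalg.norm);print("yaw",np.degrees(np.arctan2(e[1],e[0]))%180,np.linalg.norm(e))
E
```

```text
t: 19.9
ee_pos: [512.8, -140.7, 244.8]
ee_rot: [-90.0, -0.1, -7.1]
contact_force: [1.3, 0.4, 0.4]
grip_width: 50.0
t: 20.32
ee_pos: [512.4, -330.4, 243.0]
ee_rot: [-90.0, -0.0, -7.2]
contact_force: [1.0, -0.9, 0.2]
grip_width: 50.1
t: 20.73
ee_pos: [512.3, -435.8, 242.3]
ee_rot: [-90.0, -0.0, -7.3]
contact_force: [-0.1, 1.3, -0.5]
grip_width: 49.9
[389.23340471 239.67237687] [ 16  18  52  14 467] ((391.5735168457031, 239.5441131591797), (51.69343948364258, 10.200634002685547), 4.39870548248291)
[[506.7, -74.8, 112.0], [523.7, -76.4, 112.0], [516.0, -161.8, 112.0], [499.1, -160.0, 112.0]]
yaw 84.8676601762786 85.72746899185631
[391.29487179 239.65750916] [ 15  18  55  14 546] ((392.053955078125, 239.9337158203125), (54.04118728637695, 10.666023254394531), 5.440331935882568)
[[506.7, -73.5, 112.0], [524.4, -75.5, 112.0], [514.7, -164.6, 112.0], [497.1, -162.4, 112.0]]
yaw 83.81744414315237 89.59909443715472
```

View pics/g1.png

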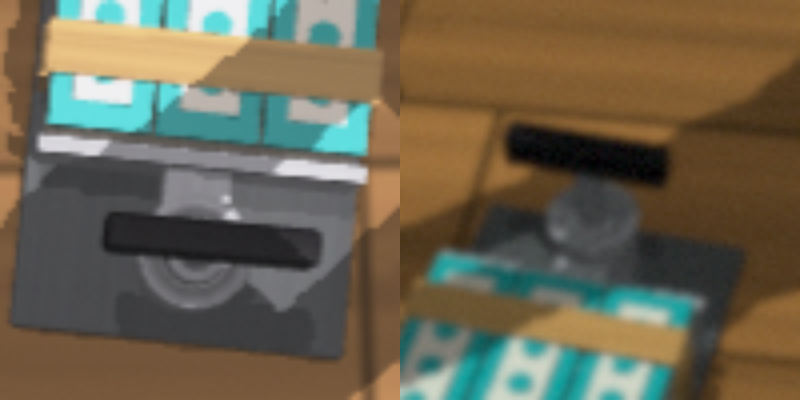

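View pics/g2.png

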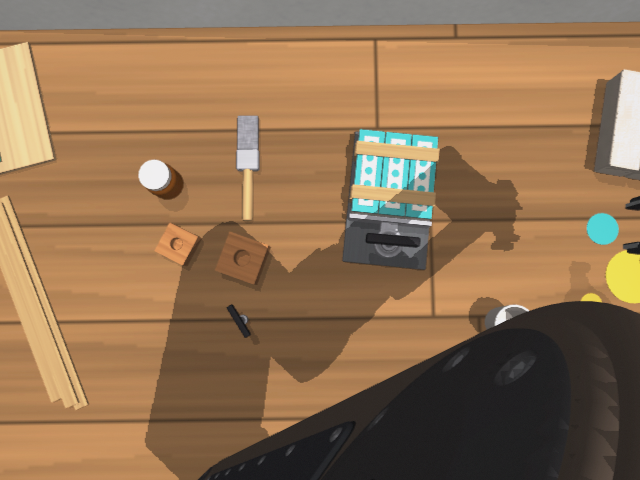

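The top view shows the bar at (392,240), yaw 83.8° against 83.4° for the mould front, centred over the lock at its home height. The jar, brush and small key are where they were, and the robot touches nothing.

```bash
python3 -c "
from plant import close_job,state
print(state()['t'],close_job())"
```

```text
the job is handed in; nothing more can be done
20.8333 None
```

The key is home in the lock and turned to its stop. The handle bar is parallel to the front of the moulds, and I handed the job in at 20.8 s.

- **Insertion:** I took the large key from the large stand and put it into the lock. I turned it clockwise with about 5 N of pressure until the tang found the slot, at a bar yaw of about 159°. It then dropped 10 mm until the boss seated.
- **Turning:** I turned it clockwise until the torque rose from about 0.1 to 0.2 N m, which I took as the stop. That was about 10° past parallel, in line with the tang play plus the stop's give. I then eased the bar back about 9°, meant to stay within that play, and let go. The torque was near zero before release.
- **Forces:** The highest side force read at the lock was about 7 N, while turning. I relieved it by small shifts. Vertical contact stayed under about 7 N in the readings, which come once per call.
- **Last checks:** The bar measured yaw 83.8° against 83.4° for the mould front. It was 89.6 mm long when projected at the home height, and centred on the lock to within about 2 mm. The jar and brush had not moved, and the robot was clear. The arm partly hid the cup, but what could be seen of it was in place.
- **Weaker or disagreeing checks:**
  - The torque readings were noisy, by about 0.05 N m.
  - The rim fit came out 1.3 mm small in radius.
  - The key sat about 2.5 mm off-centre along the bar in the grip, which I compensated for while turning.

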